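# Square up a clamped treble key and retighten its screw clamp

### The job

The green marbled treble key is clamped askew in its swivel holder. Back off that holder's screw clamp by no more than about a quarter turn, turn the key until its rounded playing end points straight along the brass index line, then tighten the clamp fully again. Leave the ivory key's holder as it is.

Things in the scene. Friction and masses are not known exactly. Their poses are not given: they have to be found in the camera images.
- green_screw (a joint): Angle (rad) of the green holder's clamp screw. 0 = fully tight, at a hard stop, as at the start; grows to 2.6 as the knob turns anticlockwise seen from above (backing off). It lifts a steel strap 3 mm per rad off the rim of the key's disc: gripping below about 0.5, free above. The knob stays where left and neither rises nor sinks; turning takes up to 0.4 N m.
- green_screw_grip (a point): Grip point of the green holder's screw knob, a black T-bar with a white line along its top, on the knob's upright axis, 76 mm above the ledge. x runs along the bar and turns with it, z up. The bar is 52 long, 14 wide, spans heights 60 to 86 mm, sides free; below it a brass collar 22 mm across.
- green_swivel (a joint): Angle (rad) of the green key about its upright axis; 0 = playing end straight along the brass index line, positive = anticlockwise seen from above. Range -1.5 to 1.5; starts between 0.5 and 1.25. While the screw is tight about 1 N m is needed to wrench it; once free it turns with about 0.06 N m and stays where left.
- green_key_grip (a point): Grip point of the green marbled treble key (walnut core), on its upright turning axis, 70 mm above the ledge. -x points along the key to its rounded playing end 79 mm away, +x to the square end 45 mm away, z up. Key 18 mm wide, spans heights 52 to 78 mm, sides free; below it a stem 18 mm across. The clamp strap nearby is no higher than 45 mm.
- green_base: Grey base of the green key's holder, 172 x 225 x 18 mm, fixed. Origin on the ledge under the key's upright axis, z up; the screw's axis is at y = +115 mm. The brass index line, 46 x 10 mm, lies on the base along its -x axis, 56 to 102 mm from the key's axis. The key stands on an aluminium disc 104 mm across, top at 32 mm.
- ivory_key_tip (a point): Top of the rounded playing end of the ivory key in the other, like-built holder; not to be moved.
- ivory_screw_end (a point): Top of one end of the T-bar knob of the ivory key's holder; not to be turned.

How it is judged:
On the way, in this order (a step that is already met when the one before it is completed fails the run):
1. the green holder's screw is backed off enough to free the key (value of joint green_screw above 0.5 rad), for 0.2 s.
2. with the clamp still backed off, the key is turned to the index line (value of joint green_screw above 0.4 rad and value of joint green_swivel between -0.18 and 0.18 rad), for 0.2 s.
At the end, for the whole second after the job is handed in: The green key's playing end points along the brass index line to within about 10 degrees, its screw clamp is tight again (within about 11 degrees of fully tight), and the key is at rest (value of joint green_screw below 0.2 rad and value of joint green_swivel between -0.18 and 0.18 rad and velocity of joint green_swivel between -0.1 and 0.1 rad/s); the robot touches nothing.
It fails at once if the green holder's screw is wound off well past a quarter turn (beyond 110 degrees) (value of joint green_screw above 1.92 rad).
It fails at once if the ivory key is turned (its playing end moved more than 15 mm) (distance of ivory_key_tip from where it was at the start of the episode above 0.015 m).
It fails at once if the ivory holder's screw is turned (bar end moved more than 10 mm) (distance of ivory_screw_end from where it was at the start of the episode above 0.01 m).
It also fails if it takes over 58 s, if anything falls off the work surface, if the arm or the gripper's body presses on something with over 40 N, if the wrist force passes 120 N, or if a joint passes its speed limit or range.

### The arm

A 6-joint arm with a two-finger parallel gripper is mounted at the origin on the work surface. World frame = base frame: x ahead of the robot, y to its left, z up, the work surface at z = 0. Lengths are in m, angles in rad, forces in N, time in s.
With the tool pointing down it reaches from about 0.325 to 0.9 m from the base axis. Payload 6.1 kg.
Tool frame: the origin (TCP) lies between the finger pads; the fingertips stand 14 mm ahead of it and the grasp point (between the pads) lies 5 mm behind it; z points along the fingers, x is the direction in which the jaws open and shut, and the axes are right-handed (so a half turn about z gives the same grasp; the last joint's range is limited). The gripper opens to 85 mm and grips with 20 to 120 N. Pads are 22 mm wide; open, the fingers measure 114 mm over their backs; the gripper's body (76 mm by 85 mm) begins 54 mm behind the grasp point. The pads swing forward as they close: fully open they stand 13 mm farther back than shut.
Start: joints at [-1.276, 0.22, 1.526, -0, 1.395, -0.126], TCP at [0.255, -0.57, 0.245] pointing down, gripper open.
Joint ranges: [-2.98, 2.98], [-0.91, 2.08], [0.09, 2.57], [-1.24, 4.39], [0.2, 2.65], [-2.68, 2.68]. Speed limits (rad/s): [2.57, 2.57, 3.01, 3.14, 3.14, 3.14].

### API

Orientations are given as a 3x3 rotation matrix whose columns are the frame's x, y, z axes.
In Python, from plant import robot, cams gives the robot as it stands. The module is installed in compiled form; this text tells all that it offers.
- The arm moves only by the tool move_arm, never from a script. Its argument "plan" is a list that holds one entry, the list of rows, each a list of 7 numbers: the opening, from 0 (shut) to 1 (fully open), then the shift along the tool's x, y, z in m, then the turn, a rotation vector about the tool's x, y, z in rad. A call has 1 to 20 rows; each row shifts and turns the commanded pose from where the row before left it, along the tool's axes as they then stand; what a row does not reach is not made up. A row lasts 1/12 s, in which the tool goes at most 41.7 mm and 7.16 degrees, less where a joint would pass 70% of its speed; a pose out of reach is approached as far as the arm can. A call is refused whole if a number of a shift passes 0.0417 or a number of a turn 0.125, either way. A call with a gripper value outside its range is refused whole. The fingers move at their own pace and stop on an object; "newtons" is the grip in N (left out, the last holds). Time passes only in rows, so rows that do not move let the fingers close. It gives the time, the measured TCP pose, the force and the opening at its end, in the units of the state.
- robot.observe(): the state, without advancing time (a new reading comes with each control period).
- cams.camera(name): name is "scene" or "top" or "wrist"; returns a dict with "img" (400x640x3 uint8, red, green, blue), "camera_matrix" (3x3 intrinsics, pixels), "cam_to_world" (4x4, takes a point from camera to world coordinates). Camera axes: x right, y down, z forward; pixel columns grow to the right and rows downward; lengths in m; the calibration is good to about 2 mm. A picture is of the moment at which its call begins. There is no depth.
- robot.job_done(): hands the job in, once; it reports no verdict.
The state is a dict: "time": time; "joints": joint angles; "joint_velocities": joint speeds; "joint_torque": joint torques, N m; "eef_pos": TCP position; "tool_rot": TCP orientation; "contact_force": force on the tool from outside, world axes, zero at the start; "wrist_torque": the same for the moment, N m; "finger_gap": finger opening in m.
Only numpy, scipy, OpenCV 4.12 (cv2) and the standard library are available. Lean on these libraries where they do the work, as an engineer would, in place of code of your own. Each camera call takes 0.05 s, during which the arm holds its last target.

## Working session

There is one attempt and no reset: what is moved stays moved. The work goes in short steps, Python scripts to look and compute and a tool call to move; the robot and the scene stay as the last step left them, time stands still between calls to the robot, and variables do not carry over. Pictures are saved under pics/ and viewed, and the job is handed in when it is done.

Besides the shell and the picture viewer there is one more tool, called after "Request:" as a command line: name --argument value ..., lists and objects as JSON in quotes. move_arm: Moves the arm, as the interface text tells. Its arguments: {"type":"object","properties":{"plan":{"type":"array","items":{"type":"array","items":{"type":"array","items":{"type":"number"}}}},"newtons":{"type":"number"}},"required":["plan"]}

```bash
mkdir -p pics
python3 - <<'E'
from plant import robot,cams
import cv2,numpy as np
for n in ["scene","top","wrist"]:
    c=cams.camera(n); cv2.imwrite(f"pics/{n}0.png",c["img"][:,:,::-1]); np.savez(f"{n}0.npz",**c)
    print(n,c["camera_matrix"].round(1).tolist(),c["cam_to_world"].round(3).tolist())
s=robot.observe();print({k:np.round(v,3).tolist() for k,v in s.items()})
E
```

```text
scene [[480.2, 0.0, 316.4], [0.0, 480.2, 202.7], [0.0, 0.0, 1.0]] [[-0.667, 0.56, -0.492, 1.06], [0.745, 0.512, -0.427, 0.459], [0.013, -0.651, -0.759, 0.88], [0.0, 0.0, 0.0, 1.0]]
top [[368.7, 0.0, 328.2], [0.0, 368.7, 191.8], [0.0, 0.0, 1.0]] [[0.013, -0.993, 0.115, 0.452], [-1.0, -0.012, 0.011, 0.008], [-0.009, -0.115, -0.993, 0.828], [0.0, 0.0, 0.0, 1.0]]
wrist [[310.9, 0.0, 317.8], [0.0, 310.9, 200.8], [0.0, 0.0, 1.0]] [[0.41, -0.866, -0.287, 0.328], [-0.912, -0.39, -0.126, -0.537], [-0.003, 0.313, -0.95, 0.374], [0.0, 0.0, 0.0, 1.0]]
{'time': 0.15, 'joints': [-1.276, 0.221, 1.527, -0.0, 1.395, -0.126], 'joint_velocities': [0.002, -0.003, -0.004, -0.002, -0.001, -0.0], 'joint_torque': [0.001, -49.748, -38.99, -0.0, 0.007, -0.0], 'eef_pos': [0.255, -0.57, 0.244], 'tool_rot': [[0.408, -0.913, -0.0], [-0.913, -0.408, 0.001], [-0.002, -0.0, -1.0]], 'contact_force': [-0.223, -0.701, 0.354], 'wrist_torque': [0.046, -0.056, -0.021], 'finger_gap': 0.085}
```

View pics/top0.png

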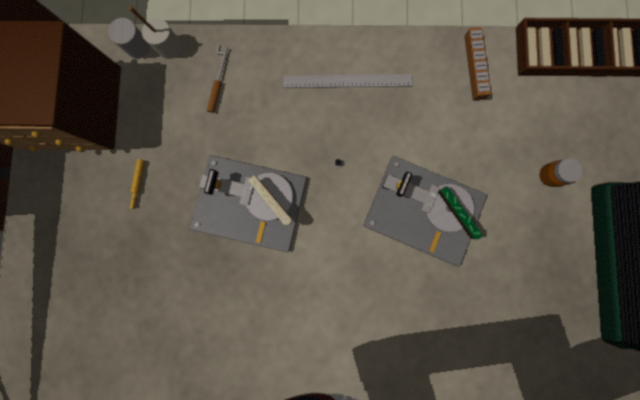

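View pics/scene0.png

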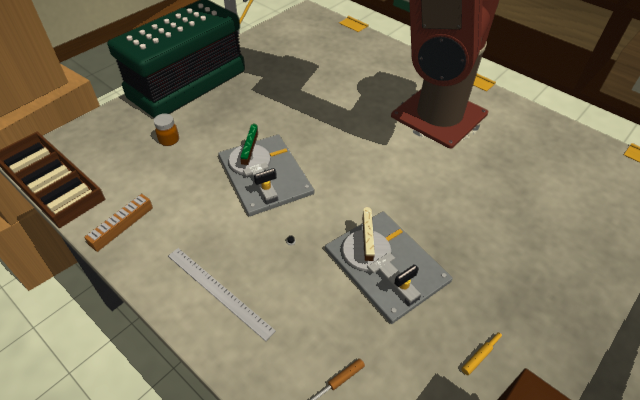

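Run:
```python
import cv2,numpy as np
a=np.load("top0.npz")["img"][140:280,350:500,::-1]
b=np.load("scene0.npz")["img"][115:225,205:325,::-1]
cv2.imwrite("pics/a.png",cv2.resize(a,None,fx=5,fy=4.2*5/4.2,interpolation=cv2.INTER_CUBIC)[:600]);cv2.imwrite("pics/a2.png",cv2.resize(a,(600,560),interpolation=cv2.INTER_CUBIC))
cv2.imwrite("pics/b.png",cv2.resize(b,(600,550),interpolation=cv2.INTER_CUBIC))
```

```text
(no output)
```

View pics/a2.png

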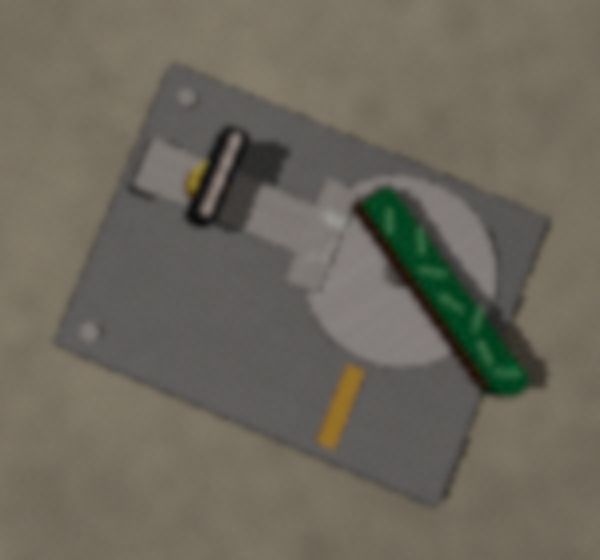

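View pics/b.png

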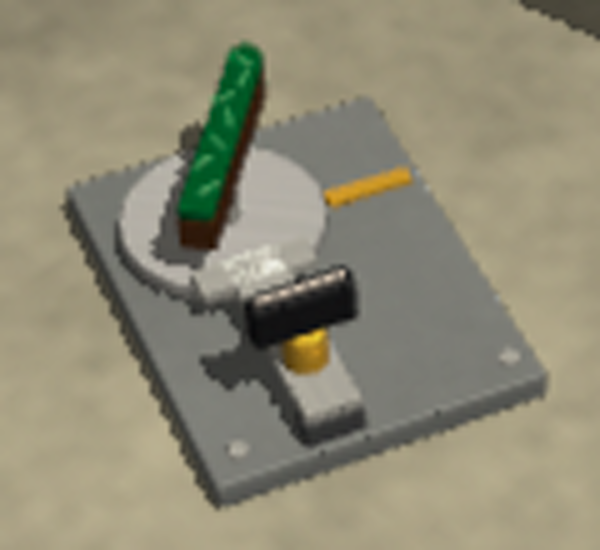

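View pics/wrist0.png

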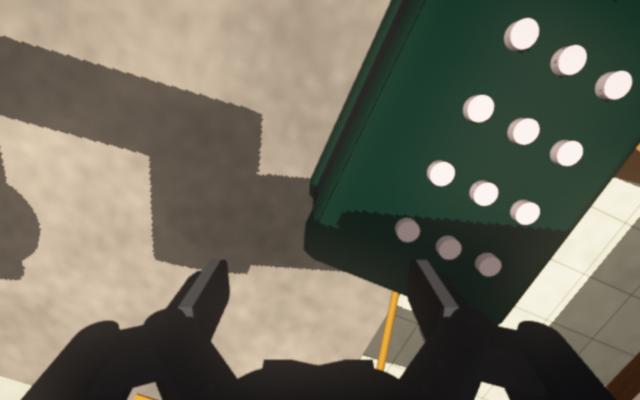

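The top view shows the green holder: bar knob near (404,183), key from about (443,190) to its rounded end at (478,235), and the index line at (435,241). The scene view shows the same holder.

```bash
cat > h.py <<'E'
import cv2,numpy as np
def ray(c,uv,z):
    K=c["camera_matrix"];T=c["cam_to_world"]
    d=T[:3,:3]@np.linalg.solve(K,[uv[0],uv[1],1.]);o=T[:3,3]
    return (o+d*(z-o[2])/d[2])
def comps(m,box,minA=8):
    mm=np.zeros_like(m,np.uint8);x0,y0,x1,y1=box;mm[y0:y1,x0:x1]=m[y0:y1,x0:x1]
    n,l,s,ce=cv2.connectedComponentsWithStats(mm)
    return [(l==i) for i in range(1,n) if s[i,4]>=minA]
def masks(img):
    r,g,b=[img[:,:,i].astype(int) for i in range(3)]
    return dict(green=(g>r+25)&(g>b+12)&(g>50),brass=(r>g+20)&(g>b+40)&(r>110),)
def wpts(c,m,z):
    v,u=np.nonzero(m); return np.array([ray(c,p,z)[:2] for p in zip(u,v)])
def axis(P):
    m=P.mean(0);w,V=np.linalg.eigh(np.cov((P-m).T));d=V[:,1];t=(P-m)@d;s=(P-m)@V[:,0];return m,d,t.min(),t.max(),np.ptp(s)
E
python3 - <<'E'
from h import *
for n,box in [("top",(360,150,495,275)),("scene",(210,115,320,220))]:
    c=np.load(n+"0.npz");M=masks(c["img"])
    for k,z in [("green",.078),("brass",.019)]:
        for m in comps(M[k],box):
            P=wpts(c,m,z);a,d,t0,t1,w=axis(P)
            print(n,k,m.sum(),a.round(4),"ang",np.degrees(np.arctan2(d[1],d[0])).round(1),"ends",(a+d*t0).round(4),(a+d*t1).round(4),(t1-t0).round(4),w.round(4))
    # white line
    img=c["img"].astype(int)
    box2=(393,165,415,200) if n=="top" else (250,165,280,190)
    m=(img.min(2)>(120 if n=="top" else 110))
    for q in comps(m,box2,4):
        P=wpts(c,q,.086);a,d,t0,t1,w=axis(P);print(n,"white",q.sum(),a.round(4),np.degrees(np.arctan2(d[1],d[0])).round(1),(t1-t0).round(4),w.round(4))
c=np.load("top0.npz")
for uv in [(393.5,155.5),(487,195),(459.5,266),(363.5,226)]: print(ray(c,uv,.018).round(4))
E
```

```text
top green 506 [ 0.4994 -0.2544] ang -145.1 ends [ 0.5494 -0.2195] [ 0.4499 -0.289 ] 0.1214 0.0183
top brass 89 [ 0.4401 -0.2158] ang 157.7 ends [ 0.461  -0.2244] [ 0.4202 -0.2077] 0.044 0.0092
scene green 261 [ 0.5036 -0.2483] ang -145.2 ends [ 0.553 -0.214] [ 0.4495 -0.2858] 0.126 0.0193
scene brass 70 [ 0.4398 -0.2142] ang 158.5 ends [ 0.4611 -0.2226] [ 0.4179 -0.2056] 0.0464 0.0149
scene brass 57 [ 0.5412 -0.1519] ang -136.4 ends [ 0.5506 -0.143 ] [ 0.5313 -0.1613] 0.0266 0.0175
scene white 323 [ 0.5554 -0.1295] 83.2 0.1032 0.0666
scene white 11 [ 0.5999 -0.1371] 53.7 0.0127 0.0051
[ 0.629  -0.1281  0.018 ]
[ 0.5428 -0.3328  0.018 ]
[ 0.3883 -0.2683  0.018 ]
[ 0.4714 -0.0615  0.018 ]
```

Run:
```python
from h import *
for n,box in [("top",(395,168,414,198)),("scene",(250,165,280,190))]:
    c=np.load(n+"0.npz");g=c["img"].astype(int).min(2)
    # black bar hull
    m=(c["img"].astype(int).max(2)<40)
    for q in comps(m,box,10):
        q2=cv2.morphologyEx(q.astype(np.uint8),cv2.MORPH_CLOSE,np.ones((5,5)))
        v,u=np.nonzero(q2); 
        P=wpts(c,q2,.086 if n=="top" else .078);a,d,t0,t1,w=axis(P);print(n,q.sum(),q2.sum(),u.mean(),v.mean(),a.round(4),np.degrees(np.arctan2(d[1],d[0])).round(1),(t1-t0).round(4),w.round(4))
c=np.load("top0.npz");print(c["img"][168:200,393:416].min(2))
print([ray(c,p,.086).round(4) for p in [(408.7,174),(401.5,193)]])
```

```text
top 42 45 400.8666666666667 186.82222222222222 [ 0.5498 -0.1311] 163.5 0.048 0.0127
top 15 15 409.4 179.6 [ 0.5648 -0.1485] 155.2 0.0222 0.0028
scene 150 156 264.05128205128204 177.85897435897436 [ 0.565  -0.1307] 155.8 0.0531 0.0265
[[ 90  90  89  90  90  89  91  90  91  89  90  90  90  90  90  92  93  92
   90  91  91  90  90]
 [ 92  89  89  90  90  90  91  90  90  92  91  90  90  90  90  92  91  92
   91  92  91  91  91]
 [ 90  91  89  90  91  90  91  91  91  91  90  91  89  84  84  86  89  90
   91  91  92  91  91]
 [ 92  90  90  90  90  91  91  90  91  92  91  88  80  68  63  69  77  84
   87  92  90  91  93]
 [ 89  89  90  90  89  89  91  90  90  91  89  80  61  42  41  54  63  65
   76  85  91  92  90]
 [ 90  90  89  89  90  89  91  90  91  91  81  63  42  32  51  76  81  56
   55  73  88  90  90]
 [ 86  89  90  90  90  90  92  90  91  87  74  46  24  37  73 103 100  62
   40  63  81  85  85]
 [ 82  87  88  92  92  90  93  91  89  83  65  34  21  46  87 115 100  56
   33  48  63  67  66]
 [ 91  86  85  89  89  90  90  90  88  77  50  28  27  56  96 112  84  43
   30  40  47  4
[... 1611 characters left out ...]
2  58  60  59  60  59
   66  85 109 117 117]
 [ 90  88  79  53  28  13  17  35  44  42  29  38  53  58  58  59  60  59
   70  94 111 116 116]
 [ 88  88  83  69  45  27  16  14  24  33  42  44  50  54  57  59  58  63
   82 104 116 117 116]
 [ 90  88  89  82  72  58  46  40  47  59  65  59  54  50  51  53  59  68
   89 111 116 117 117]
 [ 89  89  90  88  86  80  75  76  77  81  84  79  72  59  58  58  62  76
   95 109 113 114 116]
 [ 90  90  91  92  90  88  88  87  88  90  91  89  87  79  79  79  81  82
   90  94 101 108 111]
 [ 89  92  90  90  90  89  91  90  90  90  92  90  89  90  90  89  89  89
   87  86  89  93 100]]
[array([ 0.5762, -0.1473,  0.086 ]), array([ 0.5372, -0.1323,  0.086 ])]
```

Request:
move_arm --plan '[[[1,0,0,-0.03,0,0,0],[1,0,0,-0.03,0,0,0],[1,-0.0208,-0.0347,0,0,0,0],[1,-0.0208,-0.0347,0,0,0,0],[1,-0.0208,-0.0347,0,0,0,0],[1,-0.0208,-0.0347,0,0,0,0],[1,-0.0208,-0.0347,0,0,0,0],[1,-0.0208,-0.0347,0,0,0,0],[1,-0.0208,-0.0347,0,0,0,0],[1,-0.0208,-0.0347,0,0,0,0],[1,-0.0208,-0.0347,0,0,0,0],[1,-0.0208,-0.0347,0,0,0,0],[1,-0.0208,-0.0347,0,0,0,0],[1,-0.0208,-0.0347,0,0,0,0],[1,-0.0208,-0.0347,0,0,0,0],[1,0,0,0,0,0,0.115],[1,0,0,0,0,0,0.115],[1,0,0,0,0,0,0.115],[1,0,0,0,0,0,0.115],[1,0,0,0,0,0,0.115]]]'

```text
time: 1.82
eef_pos: [0.5565, -0.139, 0.3048]
tool_rot: [[-0.159, -0.987, -0.001], [-0.987, 0.159, 0.0], [-0.0, 0.001, -1.0]]
contact_force: [0.6, -0.2, -0.4]
finger_gap: 0.0857
```

Request:
move_arm --plan '[[[0.7,0,0,0.03,0,0,0.115],[0.7,0,0,0.03,0,0,0.115],[0.7,0,0,0.03,0,0,0],[0.7,0,0,0.03,0,0,0],[0.7,0,0,0,0,0,0],[0.7,0,0,0,0,0,0]]]'

```text
time: 2.32
eef_pos: [0.5552, -0.1388, 0.1835]
tool_rot: [[-0.375, -0.927, -0.004], [-0.927, 0.375, 0.002], [-0.0, 0.005, -1.0]]
contact_force: [0.3, 0.6, -0.9]
finger_gap: 0.0596
```

Run:
```python
from plant import robot,cams
import cv2,numpy as np
for n in ["wrist","top"]:
    c=cams.camera(n); cv2.imwrite(f"pics/{n}1.png",c["img"][:,:,::-1]); np.savez(f"{n}1.npz",**c)
s=robot.observe();print({k:np.round(v,3).tolist() for k,v in s.items()})
```

```text
{'time': 2.417, 'joints': [-0.383, 0.148, 1.721, -0.0, 1.27, 1.572], 'joint_velocities': [0.001, -0.019, -0.02, 0.0, -0.006, -0.0], 'joint_torque': [0.015, -42.723, -35.543, -0.0, 0.072, -0.0], 'eef_pos': [0.558, -0.14, 0.187], 'tool_rot': [[-0.375, -0.927, 0.002], [-0.927, 0.375, -0.001], [0.0, -0.002, -1.0]], 'contact_force': [0.216, -0.361, 0.517], 'wrist_torque': [-0.033, -0.018, 0.001], 'finger_gap': 0.06}
```

View pics/wrist1.png

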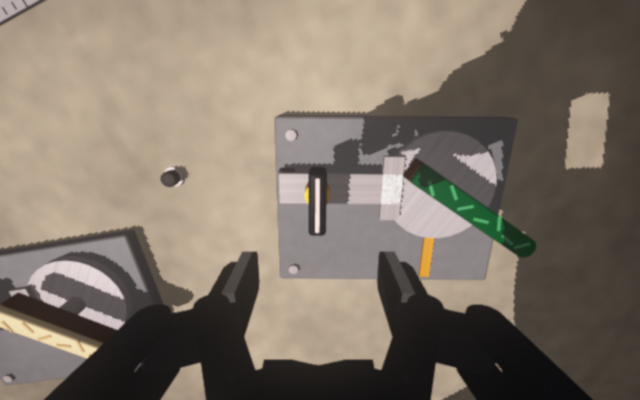

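The wrist view shows the bar upright at about (317,202), centred between the fingers. The key is at about (470,207), and the index line is at about (428,257). I'll refine from this view.

Run:
```python
from h import *
c=np.load("wrist1.npz");img=c["img"].astype(int);M=masks(c["img"])
for q in comps(img.min(2)>105,(311,165,324,238),15):
    v,u=np.nonzero(q);P=wpts(c,q,.086);a,d,t0,t1,w=axis(P);print("white",q.sum(),u.mean(),v.mean(),a.round(4),np.degrees(np.arctan2(d[1],d[0])).round(1),(t1-t0).round(4))
for k,z,b in [("green",.078,(400,140,545,265)),("brass",.019,(410,225,450,285))]:
    for q in comps(M[k],b,30):
        P=wpts(c,q,z);a,d,t0,t1,w=axis(P);print(k,a.round(4),np.degrees(np.arctan2(d[1],d[0])).round(1),(a+d*t0).round(4),(a+d*t1).round(4),(t1-t0).round(4),w.round(4))
for uv in [(317,168),(317,236)]: print(ray(c,uv,.086).round(4))
```

```text
white 281 316.9537366548043 205.3629893238434 [ 0.5555 -0.1382] 157.9 0.0452
white 27 317.22222222222223 236.44444444444446 [ 0.5312 -0.1286] 69.5 0.0096
green [ 0.5062 -0.2478] -145.0 [ 0.5487 -0.218 ] [ 0.4625 -0.2784] 0.1053 0.0178
green [ 0.4563 -0.2832] 85.7 [ 0.4558 -0.2897] [ 0.4568 -0.2765] 0.0132 0.0036
brass [ 0.4369 -0.2149] 157.7 [ 0.4574 -0.2233] [ 0.4154 -0.2061] 0.0454 0.0112
[ 0.583  -0.1494  0.086 ]
[ 0.5316 -0.1286  0.086 ]
```

Request:
move_arm --plan '[[[0.7,0,0,0.025,0,0,0],[0.7,0,0,0.025,0,0,0],[0.7,0,0,0.025,0,0,0],[0.7,0,0,0.02,0,0,0],[0.7,0,0,0.018,0,0,0],[0.7,0,0,0,0,0,0],[0.7,0,0,0,0,0,0]]]'

```text
time: 3.0
eef_pos: [0.5575, -0.1397, 0.0738]
tool_rot: [[-0.375, -0.927, 0.001], [-0.927, 0.375, -0.0], [-0.0, -0.001, -1.0]]
contact_force: [0.1, -0.7, 0.3]
finger_gap: 0.0594
```

Request:
move_arm --plan '[[[0.1,0,0,0,0,0,0],[0.0,0,0,0,0,0,0],[0.0,0,0,0,0,0,0],[0,0,0,0,0,0,0],[0,0,0,0,0,0,0],[0,0,0,0,0,0,0],[0,0,0,0,0,0,0],[0,0,0,0,0,0,0],[0,0,0,0,0,0,0],[0,0,0,0,0,0,0]]]' --newtons 80

```text
time: 3.83
eef_pos: [0.558, -0.1394, 0.0745]
tool_rot: [[-0.375, -0.927, 0.003], [-0.927, 0.375, -0.0], [-0.001, -0.003, -1.0]]
contact_force: [0.6, 3.8, 6.5]
finger_gap: 0.0127
```

Request:
move_arm --plan '[[[0,0,0,0,0,0,-0.08],[0,0,0,0,0,0,-0.08],[0,0,0,0,0,0,-0.08],[0,0,0,0,0,0,-0.08],[0,0,0,0,0,0,-0.08],[0,0,0,0,0,0,-0.08],[0,0,0,0,0,0,-0.08],[0,0,0,0,0,0,-0.08],[0,0,0,0,0,0,-0.08],[0,0,0,0,0,0,-0.08],[0,0,0,0,0,0,-0.08],[0,0,0,0,0,0,-0.08],[0,0,0,0,0,0,0],[0,0,0,0,0,0,0],[0,0,0,0,0,0,0]]]'

```text
time: 5.08
eef_pos: [0.5579, -0.138, 0.0744]
tool_rot: [[0.545, -0.839, 0.003], [-0.839, -0.545, 0.002], [-0.0, -0.003, -1.0]]
contact_force: [-0.3, 7.9, 9.8]
finger_gap: 0.0127
```

Run:
```python
from plant import robot,cams
import cv2,numpy as np
for n in ["wrist","scene"]:
    c=cams.camera(n); cv2.imwrite(f"pics/{n}2.png",c["img"][:,:,::-1]); np.savez(f"{n}2.npz",**c)
s=robot.observe();print({k:np.round(v,3).tolist() for k,v in s.items()})
```

```text
{'time': 5.183, 'joints': [-0.381, 0.284, 1.794, 0.003, 1.062, 0.612], 'joint_velocities': [-0.001, -0.001, 0.0, 0.001, -0.001, 0.001], 'joint_torque': [-4.22, -42.871, -31.669, -1.814, -1.205, 0.077], 'eef_pos': [0.558, -0.138, 0.074], 'tool_rot': [[0.545, -0.839, 0.003], [-0.839, -0.545, 0.002], [-0.0, -0.003, -1.0]], 'contact_force': [-0.317, 7.513, 8.826], 'wrist_torque': [1.193, 0.145, 0.085], 'finger_gap': 0.013}
```

View pics/wrist2.png

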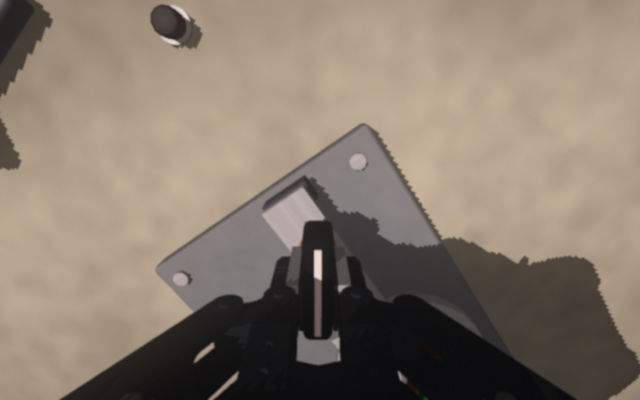

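Request:
move_arm --plan '[[[0.6,0,0,0,0,0,0],[0.6,0,0,0,0,0,0],[0.6,0,0,0,0,0,0],[0.6,0,0,0,0,0,0],[0.6,0,0,0,0,0,0],[0.6,0,0,-0.02,0,0,0],[0.6,0,0,-0.025,0,0,0],[0.6,0,0,-0.025,0,0,0],[0.6,0,0,-0.025,0,0,0],[0.6,0,0,-0.025,0,0,0],[0.6,0.0215,0.0315,0,0,0,-0.035],[0.6,0.0215,0.0315,0,0,0,0],[0.6,0.0215,0.0315,0,0,0,0],[0.6,0,0,0,0,0,0],[0.6,0,0,0,0,0,0]]]'

```text
time: 6.43
eef_pos: [0.514, -0.2477, 0.1921]
tool_rot: [[0.57, -0.821, -0.0], [-0.821, -0.57, 0.0], [-0.0, 0.0, -1.0]]
contact_force: [-0.4, 0.6, 0.6]
finger_gap: 0.0512
```

Run:
```python
from plant import robot,cams
import cv2
from h import *
for n in ["wrist","top"]:
    c=cams.camera(n); cv2.imwrite(f"pics/{n}3.png",c["img"][:,:,::-1]); np.savez(f"{n}3.npz",**c)
s=robot.observe();print({k:np.round(v,3).tolist() for k,v in s.items() if k in("eef_pos","tool_rot","finger_gap","contact_force")})
c=np.load("wrist3.npz");M=masks(c["img"])
for k,z in [("green",.078),("brass",.019)]:
    for q in comps(M[k],(0,0,640,400),60):
        P=wpts(c,q,z);a,d,t0,t1,w=axis(P);print(k,q.sum(),a.round(4),np.degrees(np.arctan2(d[1],d[0])).round(1),(a+d*t0).round(4),(a+d*t1).round(4),(t1-t0).round(4),w.round(4))
```

```text
{'eef_pos': [0.515, -0.246, 0.192], 'tool_rot': [[0.573, -0.82, -0.0], [-0.82, -0.573, 0.001], [-0.001, -0.0, -1.0]], 'contact_force': [-0.411, -0.275, -0.955], 'finger_gap': 0.052}
green 2729 [ 0.502  -0.2509] -145.6 [ 0.5485 -0.219 ] [ 0.4467 -0.2888] 0.1234 0.0184
green 103 [ 0.5566 -0.5384] -179.9 [ 0.5637 -0.5384] [ 0.5491 -0.5384] 0.0145 0.01
brass 429 [ 0.4376 -0.2144] 157.6 [ 0.4589 -0.2232] [ 0.4155 -0.2053] 0.047 0.0109
brass 276 [ 0.5902 -0.4836] -177.3 [ 0.6107 -0.4826] [ 0.5706 -0.4845] 0.0402 0.0158
```

View pics/wrist3.png

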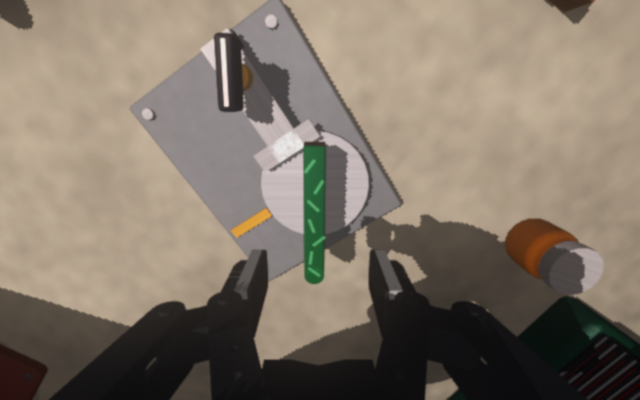

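The wrist view shows the key upright at (314,213) between the fingers, which are at about columns 255 and 385. The knob has been left turned, and the index line is at (251,223).

Request:
move_arm --plan '[[[0.6,0,0,0.025,0,0,0],[0.6,0,0,0.025,0,0,0],[0.6,0,0,0.025,0,0,0],[0.6,0,0,0.025,0,0,0],[0.6,0,0,0.024,0,0,0],[0.6,0,0,0,0,0,0],[0.6,0,0,0,0,0,0],[0,0,0,0,0,0,0],[0,0,0,0,0,0,0],[0,0,0,0,0,0,0],[0,0,0,0,0,0,0],[0,0,0,0,0,0,0],[0,0,0,0,0,0,0],[0,0,0,0,0,0,0],[0,0,0,0,0,0,0]]]' --newtons 40

```text
time: 7.78
eef_pos: [0.5146, -0.2438, 0.0704]
tool_rot: [[0.574, -0.819, -0.001], [-0.819, -0.574, 0.004], [-0.004, -0.001, -1.0]]
contact_force: [-6.6, 10.9, 11.6]
finger_gap: 0.0173
```

Request:
move_arm --plan '[[[0,0,0,0,0,0,0.07],[0,0,0,0,0,0,0.07],[0,0,0,0,0,0,0.07],[0,0,0,0,0,0,0.07],[0,0,0,0,0,0,0.07],[0,0,0,0,0,0,0.07],[0,0,0,0,0,0,0.07],[0,0,0,0,0,0,0.07],[0,0,0,0,0,0,0.07],[0,0,0,0,0,0,0.07],[0,0,0,0,0,0,0.07],[0,0,0,0,0,0,0.07],[0,0,0,0,0,0,0.07],[0,0,0,0,0,0,0.07],[0,0,0,0,0,0,0.015],[0,0,0,0,0,0,0],[0,0,0,0,0,0,0],[0,0,0,0,0,0,0]]]'

```text
time: 9.28
eef_pos: [0.5148, -0.2458, 0.0704]
tool_rot: [[-0.375, -0.927, -0.0], [-0.927, 0.375, 0.0], [0.0, 0.0, -1.0]]
contact_force: [-6.9, 2.7, 6.8]
finger_gap: 0.0173
```

Now I'll release, lift clear and check the key.

Request:
move_arm --plan '[[[0.6,0,0,0,0,0,0],[0.6,0,0,0,0,0,0],[0.6,0,0,0,0,0,0],[0.6,0,0,0,0,0,0],[0.6,0,0,0,0,0,0],[0.6,0,0,-0.02,0,0,0],[0.6,0,0,-0.025,0,0,0],[0.6,0,0,-0.025,0,0,0],[0.6,0,0,-0.025,0,0,0],[0.6,0,0,-0.03,0,0,0],[0.6,0,0,0,0,0,0],[0.6,0,0,0,0,0,0],[0.6,0,0,0,0,0,0]]]'

```text
time: 10.37
eef_pos: [0.5147, -0.2458, 0.1928]
tool_rot: [[-0.375, -0.927, -0.0], [-0.927, 0.375, 0.0], [-0.0, 0.0, -1.0]]
contact_force: [-0.3, 1.2, -0.6]
finger_gap: 0.0509
```

```bash
cat > look.py <<'E'
from plant import robot,cams
import cv2,sys
from h import *
i=sys.argv[1]
for n in ["wrist"]:
    c=cams.camera(n); cv2.imwrite(f"pics/{n}{i}.png",c["img"][:,:,::-1]); np.savez(f"{n}{i}.npz",**c)
s=robot.observe();print({k:np.round(v,3).tolist() for k,v in s.items() if k in("time","eef_pos","tool_rot","finger_gap","contact_force")})
c=np.load(f"wrist{i}.npz");M=masks(c["img"])
for k,z in [("green",.078),("brass",.019)]:
    for q in comps(M[k],(0,0,640,400),60):
        P=wpts(c,q,z);a,d,t0,t1,w=axis(P);print(k,q.sum(),a.round(4),np.degrees(np.arctan2(d[1],d[0])).round(1),(a+d*t0).round(4),(a+d*t1).round(4),(t1-t0).round(4),w.round(4))
E
python3 look.py 4
```

```text
{'time': 10.417, 'eef_pos': [0.514, -0.245, 0.192], 'tool_rot': [[-0.375, -0.927, -0.002], [-0.927, 0.375, 0.001], [-0.0, 0.002, -1.0]], 'contact_force': [-0.226, 0.551, 0.176], 'finger_gap': 0.051}
green 2697 [ 0.5002 -0.2397] 157.8 [ 0.5526 -0.2611] [ 0.4389 -0.2147] 0.1228 0.0175
brass 244 [ 0.5832 -0.4768] -158.0 [ 0.5949 -0.4721] [ 0.5676 -0.4831] 0.0294 0.0092
brass 112 [0.4382 0.173 ] 157.3 [0.4483 0.1688] [0.4294 0.1767] 0.0205 0.0123
```

View pics/wrist4.png

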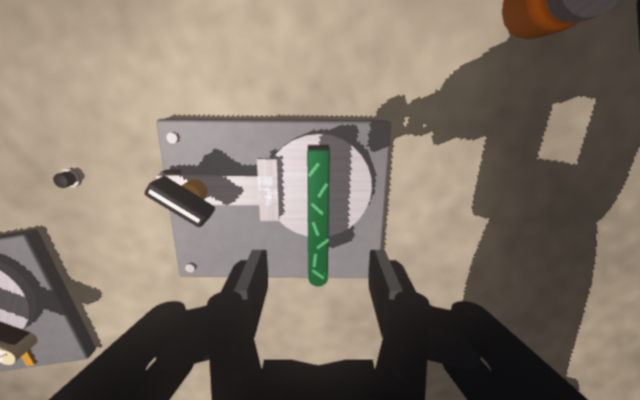

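The key now lies at 157.8°, against 157.6° for the index line. The knob is at (180,200) and still turned. Next I'll go back to it.

Request:
move_arm --plan '[[[0.7,-0.0286,-0.0003,0,0,0,0],[0.7,-0.0286,-0.0003,0,0,0,0],[0.7,-0.0286,-0.0003,0,0,0,0],[0.7,-0.0285,-0.0003,0,0,0,0],[0.7,0,0,0,0,0,-0.12],[0.7,0,0,0,0,0,-0.12],[0.7,0,0,0,0,0,-0.12],[0.7,0,0,0,0,0,-0.12],[0.7,0,0,0,0,0,-0.12],[0.7,0,0,0,0,0,-0.12],[0.7,0,0,0,0,0,-0.12],[0.7,0,0,0,0,0,-0.12],[0.7,0,0,0,0,0,0],[0.7,0,0,0,0,0,0],[0.7,0,0,0,0,0,0]]]'

```text
time: 11.67
eef_pos: [0.5584, -0.1402, 0.1922]
tool_rot: [[0.542, -0.841, -0.002], [-0.841, -0.542, 0.001], [-0.001, 0.001, -1.0]]
contact_force: [0.3, -0.5, 0.0]
finger_gap: 0.06
```

```bash
python3 look.py 5
```

```text
{'time': 11.717, 'eef_pos': [0.559, -0.14, 0.192], 'tool_rot': [[0.542, -0.84, -0.001], [-0.84, -0.542, 0.0], [-0.001, 0.001, -1.0]], 'contact_force': [-0.115, 1.23, -0.164], 'finger_gap': 0.06}
green 1276 [ 0.4752 -0.2283] 159.6 [ 0.5097 -0.2411] [ 0.4389 -0.2147] 0.0755 0.0213
green 64 [ 0.5573 -0.5303] -173.1 [ 0.565  -0.5294] [ 0.5507 -0.5311] 0.0144 0.0095
brass 317 [ 0.7811 -0.3339] 54.5 [ 0.771  -0.3482] [ 0.7953 -0.3141] 0.0419 0.0242
brass 348 [ 0.4374 -0.2155] 157.8 [ 0.4587 -0.2242] [ 0.4152 -0.2064] 0.0471 0.0116
brass 342 [ 0.5863 -0.4941] -173.6 [ 0.6072 -0.4918] [ 0.5623 -0.4968] 0.0451 0.0204
```

View pics/wrist5.png

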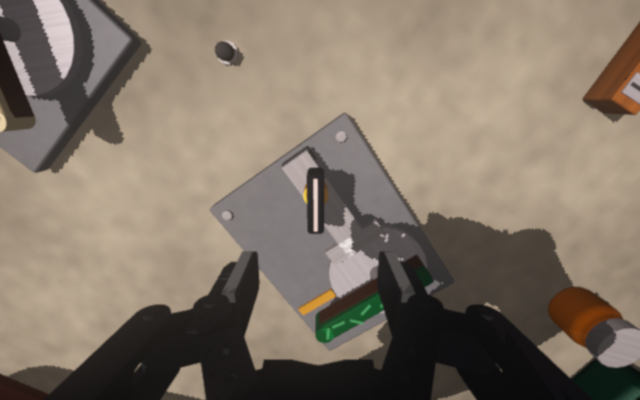

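The bar is upright at column 316 between the fingers, and they are clear of the key. I'll descend and grip.

Request:
move_arm --plan '[[[0.7,0,0,0.025,0,0,0],[0.7,0,0,0.025,0,0,0],[0.7,0,0,0.025,0,0,0],[0.7,0,0,0.025,0,0,0],[0.7,0,0,0.02,0,0,0],[0.7,0,0,0,0,0,0],[0.7,0,0,0,0,0,0],[0,0,0,0,0,0,0],[0,0,0,0,0,0,0],[0,0,0,0,0,0,0],[0,0,0,0,0,0,0],[0,0,0,0,0,0,0],[0,0,0,0,0,0,0],[0,0,0,0,0,0,0],[0,0,0,0,0,0,0],[0,0,0,0,0,0,0]]]' --newtons 80

```text
time: 13.05
eef_pos: [0.5582, -0.1379, 0.0753]
tool_rot: [[0.545, -0.839, -0.002], [-0.839, -0.545, 0.004], [-0.004, -0.0, -1.0]]
contact_force: [-8.5, 10.2, 14.5]
finger_gap: 0.0127
```

Request:
move_arm --plan '[[[0,0,0,0,0,0,0.08],[0,0,0,0,0,0,0.08],[0,0,0,0,0,0,0.08],[0,0,0,0,0,0,0.08],[0,0,0,0,0,0,0.08],[0,0,0,0,0,0,0.08],[0,0,0,0,0,0,0.08],[0,0,0,0,0,0,0.08],[0,0,0,0,0,0,0.08],[0,0,0,0,0,0,0.08],[0,0,0,0,0,0,0.08],[0,0,0,0,0,0,0.07],[0,0,0,0,0,0,0.03],[0,0,0,0,0,0,0.02],[0,0,0,0,0,0,0],[0,0,0,0,0,0,0],[0,0,0,0,0,0,0]]]'

```text
time: 14.47
eef_pos: [0.5584, -0.1394, 0.0753]
tool_rot: [[-0.409, -0.913, -0.002], [-0.913, 0.409, 0.001], [0.0, 0.002, -1.0]]
contact_force: [-8.5, 5.2, 11.3]
finger_gap: 0.0125
```

```bash
python3 -c "
from plant import robot
s=robot.observe();print(s['wrist_torque'],s['contact_force'],s['tool_rot'][0],s['finger_gap'])"
```

```text
[0.90817508 1.18033166 1.38949697] [-8.5491995   5.20357745 11.26025045] [-0.40851684 -0.91274925 -0.00167046] 0.012547626961144415
```

The wrist moment is 1.39 N m, so the screw is against its stop. I'll ease the overshoot, release and lift.

Request:
move_arm --plan '[[[0,0,0,0,0,0,-0.03],[0,0,0,0,0,0,0],[0.7,0,0,0,0,0,0],[0.7,0,0,0,0,0,0],[0.7,0,0,0,0,0,0],[0.7,0,0,0,0,0,0],[0.7,0,0,0,0,0,0],[0.7,0,0,-0.02,0,0,0],[0.7,0,0,-0.025,0,0,0],[0.7,0,0,-0.025,0,0,0],[0.7,0,0,-0.025,0,0,0],[0.7,0,0,-0.03,0,0,0],[0.7,0,0,0,0,0,0],[0.7,0,0,0,0,0,0],[0.7,0,0,0,0,0,0]]]'

```text
time: 15.72
eef_pos: [0.5586, -0.1404, 0.1977]
tool_rot: [[-0.384, -0.923, -0.0], [-0.923, 0.384, 0.0], [0.0, 0.001, -1.0]]
contact_force: [-0.7, 0.5, -0.0]
finger_gap: 0.0599
```

```bash
python3 look.py 6
python3 - <<'E'
from h import *
c=np.load("wrist6.npz");img=c["img"].astype(int)
for q in comps(img.min(2)>105,(305,160,330,238),30):
    P=wpts(c,q,.086);a,d,t0,t1,w=axis(P);print("white",q.sum(),a.round(4),np.degrees(np.arctan2(d[1],d[0])).round(1),(t1-t0).round(4))
E
```

```text
{'time': 15.767, 'eef_pos': [0.558, -0.14, 0.197], 'tool_rot': [[-0.384, -0.923, -0.002], [-0.923, 0.384, 0.001], [0.0, 0.002, -1.0]], 'contact_force': [-0.426, -0.65, -0.561], 'finger_gap': 0.06}
green 2325 [ 0.4918 -0.2357] 158.4 [ 0.5435 -0.2561] [ 0.4391 -0.2148] 0.1123 0.0205
brass 344 [ 0.4366 -0.2141] 159.0 [ 0.4582 -0.2224] [ 0.4153 -0.2059] 0.046 0.0108
white 144 [ 0.588  -0.1519] 67.3 0.0189
white 437 [ 0.5453 -0.1326] 169.8 0.057
white 279 [ 0.5562 -0.1385] 158.2 0.0453
```

View pics/wrist6.png

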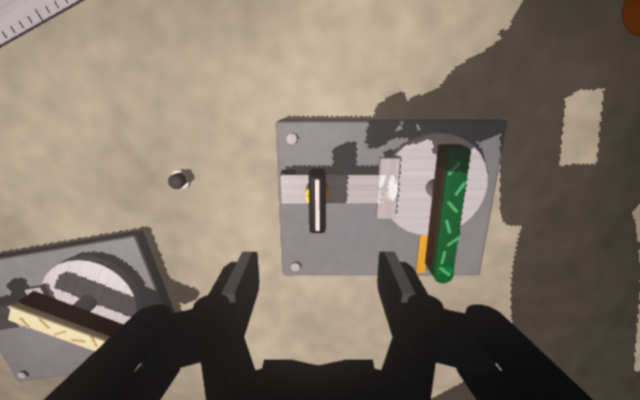

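The knob line is back at 158.2° (157.9° at the start). The key is at about 158.4°, with the index line at about 158–159° in the same view. The gripper is clear.

```bash
python3 -c "
from plant import robot
print(robot.job_done())"
```

```text
the job is handed in; nothing more can be done
None
```

The green key now points along the brass index line with its clamp tightened again. I handed the job in at about 16 s of robot time; no verdict is reported.

- **Backing off:** I turned the green holder's screw back about 0.96 rad (55°), under the quarter turn allowed.
- **Turning the key:** I gripped the key on its axis and turned it about 57° clockwise to the index line.
- **Tightening:** I turned the screw back to its stop. The wrist moment at the stop was 1.4 N m. I then eased off, released and lifted clear.

| Last check (wrist camera, after lifting) | Result |
|---|---|
| Key direction | 158.4° |
| Index line direction | 159.0° in that view, 157.6–157.8° in earlier wrist views |
| Knob line | 158.2°, against 157.9° when tight at the start |
| Contact force | Under 1 N, within sensor noise; gripper about 0.1 m above the parts |

The arm never went near the ivory key's holder, though I did not measure it at the end. No check failed. Position estimates from the different views disagreed by up to about 3 mm, which did not affect either grasp.

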